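# Rehearse three tack welds on a fitted-up angle piece

### The job

Rehearse the three tack welds on the short angle-iron piece that lies on the base plate: without touching the piece, the plate or the things beside it, point with the fingertips (best shut) from straight above, about 15 mm over the free edge of its flat leg (the edge opposite the upright leg), first just inside the end that is next to the big hex nut, then at the middle of that edge, then just inside the other end. Stay for about two seconds at each of the three spots. Then raise the hand well clear, leaving every part where it lies.

Things in the scene. Friction and masses are not known exactly. Their poses are not given: they have to be found in the camera images.
- angle_piece: dark rusty angle-iron offcut, L-shaped, 45 x 110 x 45 mm, legs 5 mm thick, loose, lying with one leg flat on the base plate. Origin at the centre of its underside (8 mm above the table); +y runs along its 110 mm length, -x points (roughly towards the robot) to the free edge of the flat leg, at x = -22.5 mm; the upright leg stands along x = +18 to +22.5 mm and rises to 45 mm over the plate; z is up.
- tack_left (a point): tack spot on the top corner of the free edge of the angle piece's flat leg (5 mm above the base plate, 13 mm above the table), 5 mm inside the end at the piece's +y, about 50 mm from tack_middle (the left end as the robot sees it). Axes as those of the angle piece, z up.
- tack_middle (a point): tack spot at the middle of the length of the same free edge, at the same height, 13 mm above the table.
- tack_right (a point): tack spot on the same free edge and at the same height, 5 mm inside the end at the piece's -y (the right end as the robot sees it).
- big_nut: big grey steel hexagon nut lying flat, 43 x 37 mm and 19 mm tall, loose on the table beyond one end of the base plate, left or right; the end spot next to it (within about 110 mm, the other end is over 150 mm off) is the first one. Origin at the centre of its underside.
- offcut: brown flat rectangular steel offcut, 40 x 30 x 10 mm, loose on the table beyond the other end of the base plate; a bystander. Origin at the centre of its underside.
- base_plate: plain dark steel plate, 110 x 160 x 8 mm, fixed to the table, with a small dark bolt hole near each corner. Origin at the centre of its underside, on the table; its long side runs along its y.
Not all that is in view belongs to the job. What is shaped like the big_nut but turquoise is not meant.

How it is judged (in metres and radians):
On the way, in this order (a step that is already met when the one before it is completed fails the run):
1. point above the end spot next to the big hex nut and stay there (((horizontal distance between big_nut and tack_left below 0.135 m and horizontal distance between the grasp point and tack_left below 0.015 m and z of the grasp point in the frame of tack_left between 0.02 and 0.05 m) or (horizontal distance between big_nut and tack_right below 0.135 m and horizontal distance between the grasp point and tack_right below 0.015 m and z of the grasp point in the frame of tack_right between 0.02 and 0.05 m))), for 1.5 s.
2. point above the middle spot and stay there (horizontal distance between the grasp point and tack_middle below 0.015 m and z of the grasp point in the frame of tack_middle between 0.02 and 0.05 m), for 1.5 s.
3. point above the spot at the other end and stay there (((horizontal distance between big_nut and tack_left below 0.135 m and horizontal distance between the grasp point and tack_right below 0.015 m and z of the grasp point in the frame of tack_right between 0.02 and 0.05 m) or (horizontal distance between big_nut and tack_right below 0.135 m and horizontal distance between the grasp point and tack_left below 0.015 m and z of the grasp point in the frame of tack_left between 0.02 and 0.05 m))), for 1.5 s.
At the end, for the whole second after the job is handed in: After the three spots were pointed at in order (grasp point within 15 mm sideways, 20 to 50 mm above, 1.5 s each), the hand is over 150 mm above the table, and the angle piece, the nut and the offcut rest level within 6 mm of where they were (height (world z) of the grasp point above 0.15 m and distance of each of angle_piece, big_nut, offcut from where it was at the start of the episode below 0.006 m and linear speed of each of angle_piece, big_nut, offcut below 0.01 m/s and angle between each of angle_piece, big_nut, offcut's own z axis and vertical below 0.05 rad); the robot touches nothing.
It fails at once if the angle piece is touched (contact force between any of the fingers, the arm and angle_piece above 0.3 N).
It fails at once if the big hex nut is touched (contact force between any of the fingers, the arm and big_nut above 0.3 N).
It fails at once if the flat steel offcut beside the plate is touched (contact force between any of the fingers, the arm and offcut above 0.3 N).
It fails at once if the base plate is touched (contact force between any of the fingers, the arm and base_plate above 0.3 N).
It fails at once if the angle piece, the nut or the offcut is moved or lifted (distance of any of angle_piece, big_nut, offcut from where it was at the start of the episode above 0.01 m).
It also fails if it takes over 43 s, if anything falls off the work surface, if the arm or the gripper's body presses on something with over 40 N, if the wrist force passes 120 N, or if a joint passes its speed limit or range.

### The arm

A 6-joint arm with a two-finger parallel gripper is mounted at the origin on the work surface; the furniture and walls round the work are solid. World frame = base frame: x ahead of the robot, y to its left, z up, the work surface at z = 0. Lengths are in m, angles in degrees, forces in N, time in s.
With the tool pointing down it reaches from about 0.275 to 0.725 m from the base axis. Payload 15.9 kg.
Tool frame: the origin (TCP) lies midway between the tips of the shut fingers; the grasp point (between the pads) lies 19 mm behind it (r.tcp_to_grasp is the z of the grasp point in the tool frame, in m); z points along the fingers, y is the direction in which the jaws open and shut (so a half turn about z gives the same grasp; the last joint's range is limited). The gripper opens to 85 mm and grips with 20 to 120 N. Pads are 22 mm wide; open, the fingers measure 114 mm over their backs; the gripper's body (76 mm by 85 mm) begins 54 mm behind the grasp point. The pads swing forward as they close: fully open they stand 13 mm farther back than shut.
Start: joints at [-69.099, 12.198, -1.971, 75.831, 0, 90], TCP at [0.178, -0.467, 0.211] pointing down, gripper open.
Joint ranges: [-170.91, 170.91], [-42.67, 98.43], [-65.05, 77.54], [-120.47, 116.71], [-90, 82.35], [-180, 180]. Speed limits (degrees/s): [108.29, 108.29, 136.94, 147.25, 180, 180].

### API

Orientations are given as a 3x3 rotation matrix whose columns are the frame's x, y, z axes.
In Python, from bench import sensors, vision, r gives the robot as it stands. The module is installed in compiled form; this text tells all that it offers.
- The arm moves only by the tool move_arm, never from a script. Its argument "commands" is a list of rows, each a list of 5 numbers: the shift along the tool's x, y, z in cm, then the turn about the tool's z in rad, then the closure, from 0 (fully open) to 1 (shut). In form: [[tx, ty, tz, spin, gripper], ...]. A call has 1 to 10 rows; each row is the pose to reach, as a shift and turn from the pose commanded when the call began, along the tool's axes at that moment; what a row does not reach only later rows make up. A row lasts 1/8 s, in which the tool goes at most 62.5 mm and 10.7 degrees, less where a joint would pass 70% of its speed; a pose out of reach is approached as far as the arm can. A call with a gripper value outside its range is refused whole. The fingers move at their own pace and stop on an object; "newtons" is the grip in N (left out, the last holds). Time passes only in rows, so rows that repeat a pose let the fingers close. It gives the time, the measured TCP pose, the force and the opening at its end, in the units of the state.
- sensors.get_obs(): the state, without advancing time (a new reading comes with each control period).
- vision.read_camera(name): name is "scene" or "top" or "wrist"; returns a dict with "img" (480x640x3 uint8, blue, green, red), "mtx" (3x3 intrinsics, pixels), "R" (3x3) and "t" (3): a world point X has camera coordinates R X + t. Camera axes: x right, y down, z forward; pixel columns grow to the right and rows downward; lengths in m; the calibration is good to about 2 mm. A picture is of the moment at which its call begins. There is no depth.
- r.sign_off(): hands the job in, once; it reports no verdict.
The state is a dict: "time": time; "qpos": joint angles; "joint_vel": joint speeds; "joint_efforts": joint torques, N m; "tcp_pos": TCP position; "tcp_rot": TCP orientation; "force": force on the tool from outside, world axes, zero at the start; "ft_torque": the same for the moment, N m; "grip_width": finger opening in m.
Only numpy, scipy, OpenCV 4.12 (cv2) and the standard library are available. Lean on these libraries where they do the work, as an engineer would, in place of code of your own. Each camera call takes 0.05 s, during which the arm holds its last target.

## Working session

There is one attempt and no reset: what is moved stays moved. The work goes in short steps, Python scripts to look and compute and a tool call to move; the robot and the scene stay as the last step left them, time stands still between calls to the robot, and variables do not carry over. Pictures are saved under pics/ and viewed, and the job is handed in when it is done.

Besides the shell and the picture viewer there is one more tool, called after "Call:" as name(argument=value, ...), one argument or row to a line, values as JSON. move_arm: Moves the arm, as the interface text tells. Its arguments: {"type":"object","properties":{"commands":{"type":"array","items":{"type":"array","items":{"type":"number"}}},"newtons":{"type":"number"}},"required":["commands"]}

```bash
mkdir -p pics; python3 - <<'E'
from bench import sensors, vision, r
import cv2,pickle,numpy as np
o=sensors.get_obs();print(o['time'],o['tcp_pos'],o['tcp_rot'],o['grip_width'],r.tcp_to_grasp)
d={n:vision.read_camera(n) for n in('top','scene')}
pickle.dump(d,open('d.pkl','wb'))
for n in d: cv2.imwrite(f'pics/{n}0.png',d[n]['img']);print(n,d[n]['mtx'],d[n]['R'],d[n]['t'])
E
```

```text
0.0 [ 0.17825125 -0.4667569   0.21060925] [[ 9.34189819e-01  3.56776123e-01 -4.25131554e-04]
 [ 3.56776376e-01 -9.34189213e-01  1.06415450e-03]
 [-1.74883965e-05 -1.14579919e-03 -9.99999343e-01]] 0.08523272280535825 -0.0187
top [[586.47717066   0.         309.32475272]
 [  0.         586.47717066 238.03533777]
 [  0.           0.           1.        ]] [[ 0.0289317  -0.99939484  0.01931079]
 [-0.98138783 -0.03206893 -0.18933966]
 [ 0.18984436 -0.01347345 -0.98172175]] [0.20699749 0.44764106 0.81276935]
scene [[575.19770053   0.         311.35352061]
 [  0.         575.19770053 238.49013567]
 [  0.           0.           1.        ]] [[-0.44254561 -0.89662942 -0.01445939]
 [-0.44037431  0.23134328 -0.86749683]
 [ 0.78116826 -0.37753937 -0.49723252]] [0.40553504 0.17290457 0.58817548]
```

View pics/top0.png

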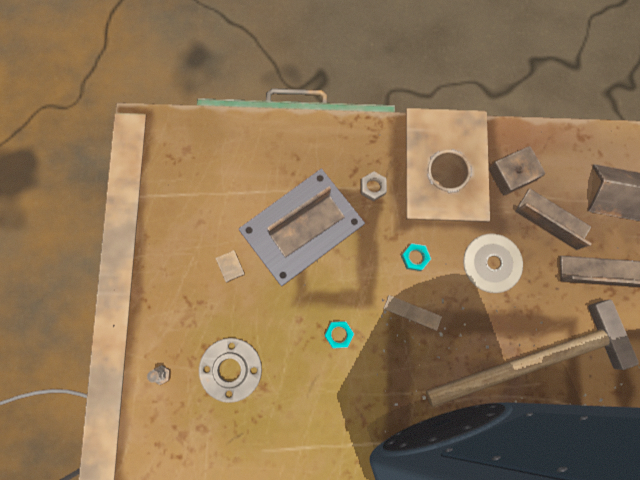

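View pics/scene0.png

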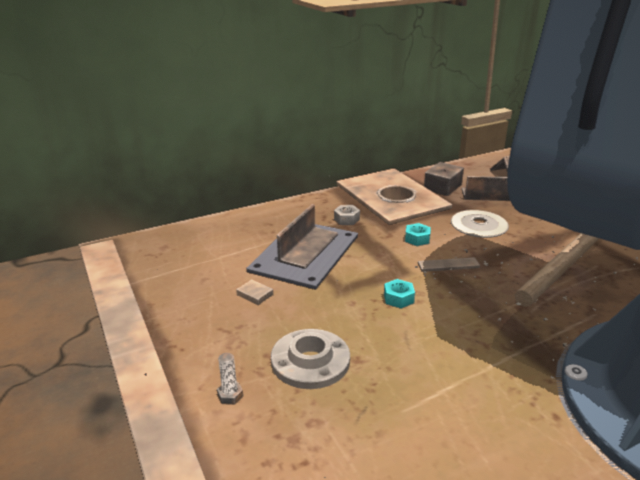

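The grey hex nut is at top (373,185), off the plate's right end. The turquoise decoys at (416,257) and (339,334) are excluded. The angle piece is at about (305,222) on the plate and the offcut at (229,265). Other rusty bars, at (553,218), (600,270) and (413,312), aren't on the plate. Next is a close crop.

```bash
python3 - <<'E'
import cv2,pickle
d=pickle.load(open('d.pkl','rb'))
c=d['top']['img'][160:290,230:395];cv2.imwrite('pics/c1.png',cv2.resize(c,None,fx=4.5,fy=4.5,interpolation=cv2.INTER_CUBIC))
c=d['scene']['img'][195:295,240:370];cv2.imwrite('pics/c2.png',cv2.resize(c,None,fx=6,fy=6,interpolation=cv2.INTER_CUBIC))
E
```

```text
(no output)
```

View pics/c1.png

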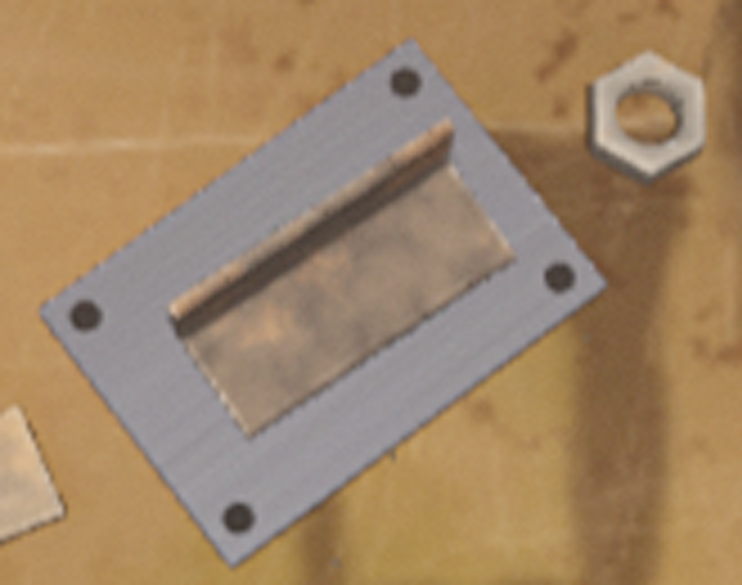

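View pics/c2.png

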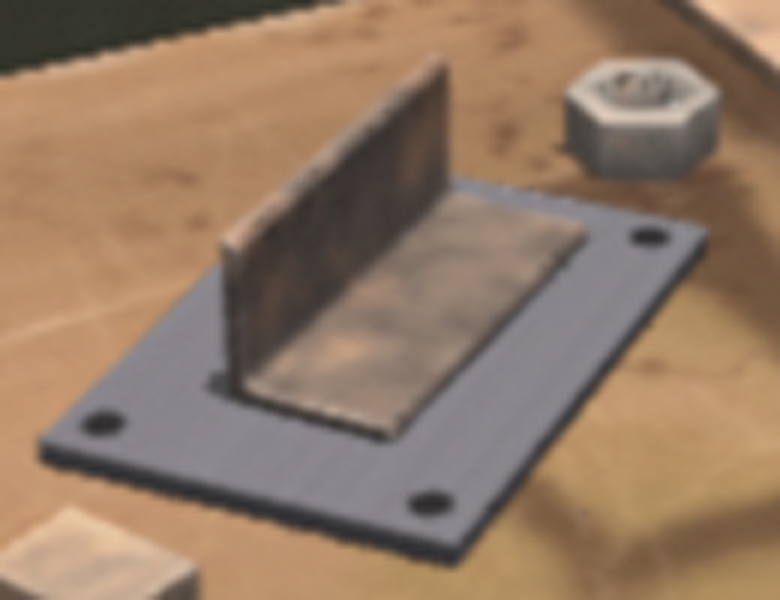

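```bash
cat > h.py <<'E'
import numpy as np
def ray(c,uv,z):
    d=c['R'].T@np.linalg.solve(c['mtx'],[*uv,1.]);o=-c['R'].T@c['t'];return (o+d*(z-o[2])/d[2])
E
python3 - <<'E'
import pickle,numpy as np
from h import ray
from bench import sensors
d=pickle.load(open('d.pkl','rb'));t,s=d['top'],d['scene']
P=[]
for n,c,a,b in(('top',t,(230+250/4.5,160+434/4.5),(230+514/4.5,160+257/4.5)),('scene',s,(240+392/6,195+434/6),(240+587/6,195+230/6))):
    L=ray(c,a,.013);R=ray(c,b,.013);P.append((L,R));print(n,L,R,np.linalg.norm(R-L))
nut=ray(t,(230+650/4.5,160+115/4.5),.019);print('nut',nut)
print('offcut',ray(t,(229,265),.01))
L,R=np.mean(P,0);u=(R-L)/np.linalg.norm(R-L);M=(L+R)/2
o=sensors.get_obs();Rt=o['tcp_rot'];p=o['tcp_pos']
# yaw: tool y along +-u, nearest
ang=np.arctan2(*(Rt.T@u)[[1,0]])  # angle of u in tool frame
for k in(-1,1):print('spin to align tool y',ang-k*np.pi/2)
for n,q in(('R',M+u*.05),('M',M),('L',M-u*.05)):
    print(n,q,'nutdist',np.linalg.norm((q-nut)[:2]))
    for z in (.15,.03): print('  shift cm',100*Rt.T@(np.r_[q[:2],z]-p))
print('u',u, o['qpos'])
E
```

```text
top [0.41727907 0.2549701  0.013     ] [0.48043838 0.1683548  0.013     ] 0.10719751761452434
scene [0.41115058 0.25854879 0.013     ] [0.47537994 0.17184499 0.013     ] 0.10790254517347315
nut [0.52985334 0.12360966 0.019     ]
offcut [0.40214856 0.3388351  0.01      ]
spin to align tool y 2.8725793477905612
spin to align tool y -0.2690133057992319
R [0.47567369 0.17314137 0.013     ] nutdist 0.07340861133581689
  shift cm [ 50.6145355  -49.16515499   6.11459249]
  shift cm [ 50.61467866 -49.1531436   18.11458648]
M [0.44606199 0.21342967 0.013     ] nutdist 0.12283575952496253
  shift cm [ 49.28563433 -53.98532078   6.11943309]
  shift cm [ 49.28577748 -53.97330939  18.11942708]
L [0.41645029 0.25371797 0.013     ] nutdist 0.17259323108944866
  shift cm [ 47.95673315 -58.80548657   6.12427369]
  shift cm [ 47.95687631 -58.79347518  18.12426767]
u [ 0.59223399 -0.80576603  0.        ] [-6.90974321e+01  1.22219710e+01 -2.00550331e+00  7.58298759e+01
 -6.83336242e-04  9.00001887e+01]
```

Call:
move_arm(
  commands=[
    [3, -3.3, 0, -0.02, 1],
    [6, -6.6, 0, -0.04, 1],
    [9, -9.9, 0, -0.06, 1],
    [12.5, -13.7, 0, -0.08, 1],
    [16, -17.5, 0, -0.1, 1],
    [19.5, -21.4, 0, -0.12, 1],
    [23, -25.2, 0, -0.14, 1],
    [26.5, -29, 0, -0.16, 1],
    [30, -32.9, 0, -0.18, 1],
    [33, -36.1, 0, -0.2, 1],
  ],
)

```text
time: 1.35
tcp_pos: [0.358, -0.0102, 0.2111]
tcp_rot: [[0.844, 0.537, 0.0], [0.537, -0.844, 0.0], [0.0, 0.0, -1.0]]
force: [-0.6, -0.6, -0.8]
grip_width: 0.0002
```

Call:
move_arm(
  commands=[
    [3, -2.2, 0, -0.01, 1],
    [6.5, -4.7, 0, -0.02, 1],
    [10, -7.3, 0, -0.04, 1],
    [13.5, -9.8, 0, -0.05, 1],
    [16.5, -12, 0, -0.06, 1],
    [18.5, -13.5, 0, -0.07, 1],
    [19.4, -14.1, 0, -0.07, 1],
    [19.4, -14.1, 0, -0.07, 1],
    [19.4, -14.1, 0, -0.07, 1],
  ],
)

```text
time: 2.48
tcp_pos: [0.446, 0.21, 0.2112]
tcp_rot: [[0.806, 0.592, -0.0], [0.592, -0.806, -0.0], [-0.0, 0.0, -1.0]]
force: [0.5, -0.6, 0.1]
grip_width: -0.0001
```

```bash
python3 - <<'E'
from bench import sensors, vision
import cv2,pickle,numpy as np
d={n:vision.read_camera(n) for n in('wrist','top')}
o=sensors.get_obs();print(o['time'],o['tcp_pos'],o['tcp_rot'],o['force'])
pickle.dump((d,o),open('w.pkl','wb'))
for n in d: cv2.imwrite(f'pics/{n}1.png',d[n]['img'])
c=d['wrist'];print(-c['R'].T@c['t'],c['R'],c['mtx'])
E
```

```text
2.575 [0.44612541 0.21008555 0.21129133] [[ 8.05763897e-01  5.92236880e-01  1.41007321e-04]
 [ 5.92236885e-01 -8.05763906e-01  1.24427967e-05]
 [ 1.20987693e-04  7.34837800e-05 -9.99999990e-01]] [-0.44325138  0.25751334 -0.22950596]
[0.51065071 0.25753369 0.37376171] [[ 5.93059420e-01 -8.05158688e-01 -1.04672856e-04]
 [-7.64043328e-01 -5.62815894e-01  3.15398260e-01]
 [-2.54004561e-01 -1.86969935e-01 -9.48959391e-01]] [[355.67239168   0.         314.73202388]
 [  0.         355.67239168 237.1456894 ]
 [  0.           0.           1.        ]]
```

View pics/wrist1.png

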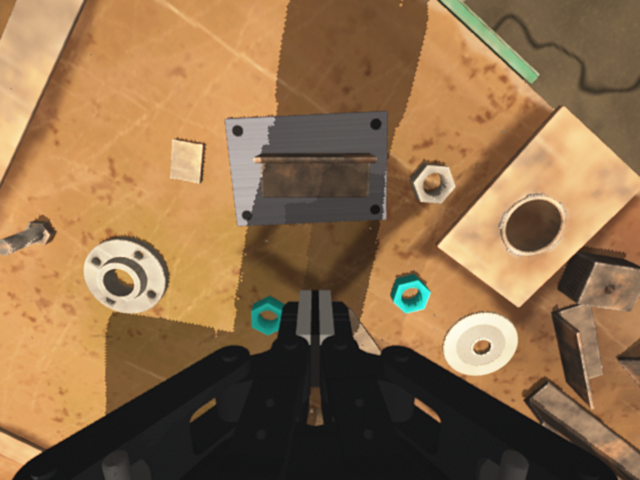

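The wrist view shows the piece at about (315,178). Its free edge runs from about (262,196) to (369,196), with the grey nut to its right at (434,183). I'll zoom in on it.

```bash
python3 - <<'E'
import cv2,pickle
d,o=pickle.load(open('w.pkl','rb'))
c=d['wrist']['img'][140:230,240:390];cv2.imwrite('pics/c3.png',cv2.resize(c,None,fx=5,fy=5,interpolation=cv2.INTER_CUBIC))
E
```

```text
(no output)
```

View pics/c3.png

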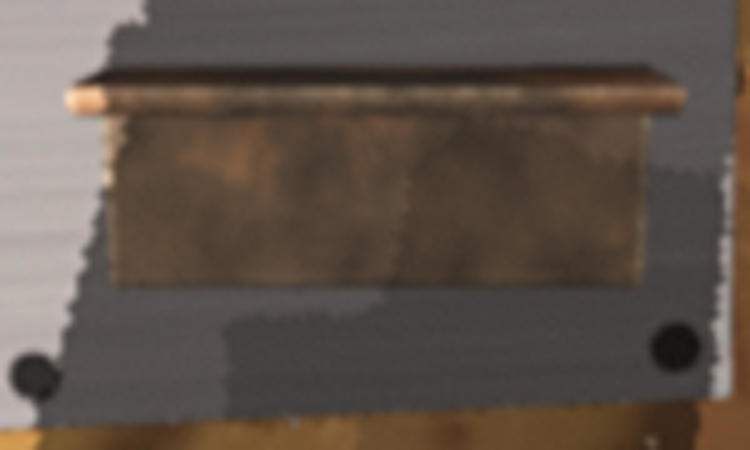

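```bash
python3 - <<'E'
import pickle,numpy as np
from h import ray
d,o=pickle.load(open('w.pkl','rb'));c=d['wrist']
L=ray(c,(262.6,197),.013);R=ray(c,(368.8,196.8),.013);print(L,R,np.linalg.norm(R-L),(L+R)/2)
print('nut',ray(c,(434,183),.019))
# check vs tool: fingertip px
for p in [o['tcp_pos']]:
    x=c['mtx']@(c['R']@p+c['t']);print(x[:2]/x[2])
E
```

```text
[0.4173253  0.25554446 0.013     ] [0.48237575 0.16758653 0.013     ] 0.10939908545146577 [0.44985053 0.21156549 0.013     ]
nut [0.53242034 0.12542104 0.019     ]
[314.63877422 286.22699088]
```

The wrist and top cameras agree to 1–2 mm. The scene camera is about 6 mm off, so I'll use the mean of wrist and top. Descending at the nut end (right) first.

Call:
move_arm(
  commands=[
    [0.1, 2, 2, 0, 1],
    [0.3, 4, 5, 0, 1],
    [0.3, 5, 8, 0, 1],
    [0.3, 5, 11, 0, 1],
    [0.3, 5, 13, 0, 1],
    [0.3, 5, 14, 0, 1],
    [0.3, 5, 14, 0, 1],
    [0.3, 5, 14, 0, 1],
  ],
)

```text
time: 3.58
tcp_pos: [0.4788, 0.1725, 0.072]
tcp_rot: [[0.805, 0.593, 0.001], [0.593, -0.805, 0.0], [0.001, 0.0, -1.0]]
force: [0.5, -0.5, 0.1]
grip_width: 0.0004
```

```bash
python3 - <<'E'
from bench import vision
import cv2
for n in('wrist','top'): 
    i=vision.read_camera(n)['img'];cv2.imwrite(f'pics/{n}2.png',i)
E
```

```text
(no output)
```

View pics/wrist2.png

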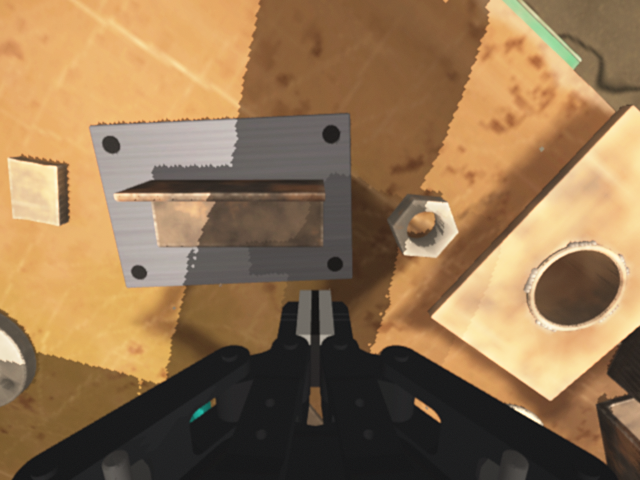

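Fingertip (315,290) hangs just above the right end of the free edge (corner at (324,246)), and the nut at (423,225) is well clear. I'll lower the last 42 mm and stay there.

Call:
move_arm(
  commands=[
    [0, 0, 1.5, 0, 1],
    [0, 0, 3, 0, 1],
    [0, 0, 3.8, 0, 1],
    [0, 0, 4.2, 0, 1],
    [0, 0, 4.2, 0, 1],
    [0, 0, 4.2, 0, 1],
    [0, 0, 4.2, 0, 1],
    [0, 0, 4.2, 0, 1],
    [0, 0, 4.2, 0, 1],
    [0, 0, 4.2, 0, 1],
  ],
)

```text
time: 4.92
tcp_pos: [0.4784, 0.1724, 0.0292]
tcp_rot: [[0.805, 0.593, 0.0], [0.593, -0.805, 0.0], [0.0, 0.0, -1.0]]
force: [-0.6, -0.4, -0.2]
grip_width: -0.0
```

```bash
python3 - <<'E'
from bench import vision
import cv2,pickle
d={n:vision.read_camera(n) for n in('wrist','scene')}
a=d['wrist']['img'];b=d['scene']['img'][180:320,220:400]
cv2.imwrite('pics/w3.png',a);cv2.imwrite('pics/s3.png',cv2.resize(b,None,fx=4,fy=4))
E
```

```text
(no output)
```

View pics/w3.png

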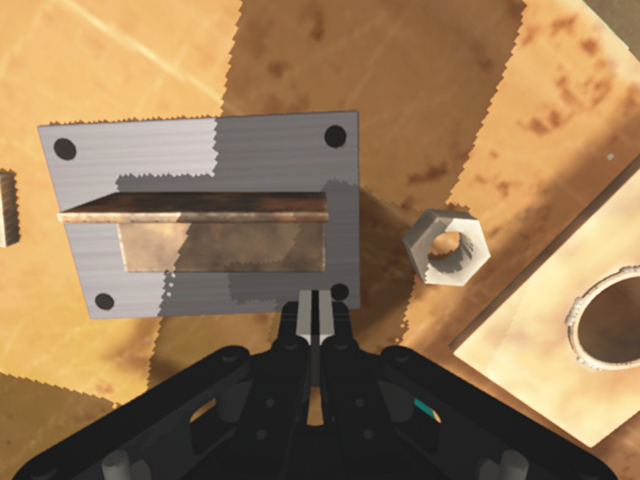

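View pics/s3.png

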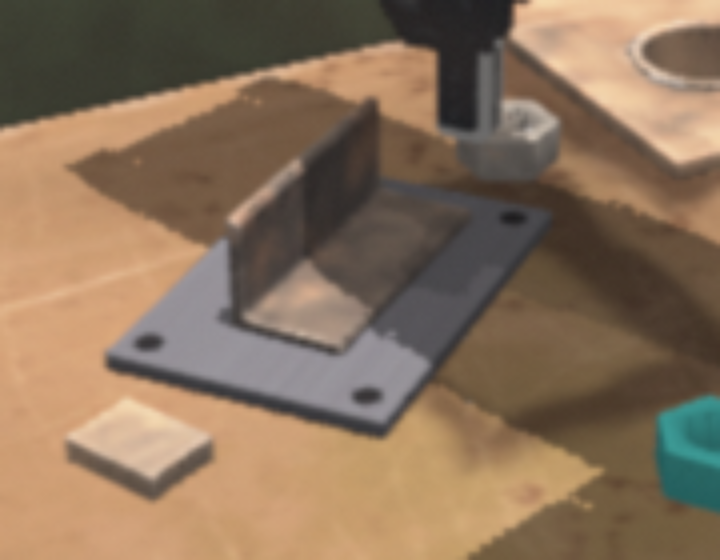

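```bash
python3 - <<'E'
from bench import vision,sensors
import numpy as np
from h import ray
o=sensors.get_obs();p=o['tcp_pos'];print(o['time'],p)
def pj(c,X): x=c['mtx']@(c['R']@np.array(X)+c['t']);return x[:2]/x[2]
for n in('scene','wrist','top'):
    c=vision.read_camera(n)
    q=pj(c,p);print(n,'tcp',q,'edge pt below',pj(c,[p[0],p[1],.013]))
    if n=='scene':print('crop',(q-[220,180])*4,-c['R'].T@c['t'],ray(c,(220+470/4,180+208/4),.013))
    if n=='wrist':print(ray(c,(325,272),.013),ray(c,(127,271),.013))
E
```

```text
5.025 [0.47838323 0.17235202 0.02912769]
scene tcp [336.69448093 223.39256492] edge pt below [336.61689207 232.5671528 ]
crop [466.7779237  173.57025968] [-0.20385353  0.54567374  0.44831793] [0.47932907 0.1702836  0.013     ]
wrist tcp [314.70503794 286.27949537] edge pt below [314.71357965 273.14020439]
[0.48227302 0.16822651 0.013     ] [0.41846832 0.25569642 0.013     ]
top tcp [342.35776632 215.93796545] edge pt below [341.5635543  218.34734179]
```

The scene view shows the fingertip about 10 px higher than the calibration predicts, so I'll look closer.

```bash
python3 - <<'E'
from bench import vision,sensors
import numpy as np,cv2
def pj(c,X): x=c['mtx']@(c['R']@np.array(X)+c['t']);return x[:2]/x[2]
p=sensors.get_obs()['tcp_pos']
ims=[]
for n in('scene','top'):
    c=vision.read_camera(n);q=pj(c,p);x0,y0=int(q[0])-30,int(q[1])-40
    im=cv2.resize(c['img'][y0:y0+70,x0:x0+60],None,fx=6.5,fy=6.5,interpolation=cv2.INTER_CUBIC)
    for X,col in((p,(0,0,255)),(p+[0,0,.019],(0,255,0)),([p[0],p[1],.013],(255,0,0))):
        k=((pj(c,X)-[x0,y0]+.5)*6.5).astype(int);cv2.circle(im,tuple(map(int,k)),4,col,-1)
    ims.append(im)
cv2.imwrite('pics/z4.png',np.hstack(ims))
E
```

```text
(no output)
```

View pics/z4.png

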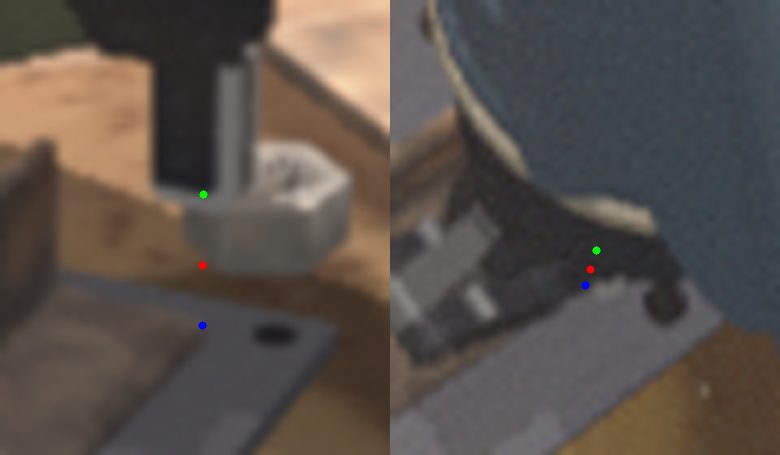

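```bash
python3 - <<'E'
from bench import vision,sensors
import numpy as np
def pj(c,X): x=c['mtx']@(c['R']@np.array(X)+c['t']);return (x[:2]/x[2]).round(1)
o=sensors.get_obs();p=o['tcp_pos'];R=o['tcp_rot']
c=vision.read_camera('wrist');s=vision.read_camera('scene')
for x in(-.011,0,.011):
  for z in(0,-.01,-.019): print(x,z,pj(c,p+R@[x,0,z]),pj(s,p+R@[x,0,z]))
for y in (-.015,.015):print(y,pj(c,p+R@[.011,y,-.019]),pj(s,p+R@[.011,y,-.019]),pj(s,p+R@[-.011,y,-.019]))
print(o['qpos'])
E
```

```text
-0.011 0 [314.7 305.7] [343.3 224.9]
-0.011 -0.01 [314.6 315.9] [343.3 219.1]
-0.011 -0.019 [314.6 326.1] [343.4 213.8]
0 0 [314.7 286.4] [336.7 223.4]
0 -0.01 [314.7 295.7] [336.8 217.6]
0 -0.019 [314.7 305. ] [336.8 212.4]
0.011 0 [314.7 266.2] [330.3 221.9]
0.011 -0.01 [314.7 274.6] [330.3 216.2]
0.011 -0.019 [314.7 283. ] [330.3 211. ]
-0.015 [280.9 283. ] [326.  215.1] [339.2 218. ]
0.015 [348.4 283.1] [334.5 207. ] [347.5 209.8]
[ 1.98138108e+01  1.94668859e+01 -1.97474253e+01  5.07871303e+01
 -1.15999159e-03  1.63444467e+02]
```

Both cameras put the drawn fingertips about 20 mm higher than the reported TCP, and sideways they agree. So the grasp point is 35 mm above the edge by the reading, or about 55 mm by the pictures. Going 11 mm lower keeps both within 20–50 mm (about 24 and 44) and still leaves about 5 mm clear if the reading is right. I'll lower gently and dwell.

Call:
move_arm(
  commands=[
    [0, 0, 0.3, 0, 1],
    [0, 0, 0.6, 0, 1],
    [0, 0, 0.9, 0, 1],
    [0, 0, 1.1, 0, 1],
    [0, 0, 1.1, 0, 1],
    [0, 0, 1.1, 0, 1],
  ],
)

```text
time: 6.12
tcp_pos: [0.4784, 0.1724, 0.0182]
tcp_rot: [[0.805, 0.593, 0.0], [0.593, -0.805, 0.0], [0.0, 0.0, -1.0]]
force: [-0.4, 0.3, 0.3]
grip_width: -0.0001
```

```bash
python3 - <<'E'
from bench import vision,sensors
import numpy as np,cv2
def pj(c,X): x=c['mtx']@(c['R']@np.array(X)+c['t']);return x[:2]/x[2]
o=sensors.get_obs();p=o['tcp_pos'];print(o['time'],p,o['force'])
c=vision.read_camera('scene');q=pj(c,p);x0,y0=int(q[0])-35,int(q[1])-35
im=cv2.resize(c['img'][y0:y0+60,x0:x0+70],None,fx=8,fy=8,interpolation=cv2.INTER_CUBIC)
cv2.imwrite('pics/z5.png',im);print(x0,y0)
E
```

```text
6.125 [0.47839092 0.1723558  0.01816689] [-0.35989153  0.25200258  0.33537778]
301 194
```

View pics/z5.png

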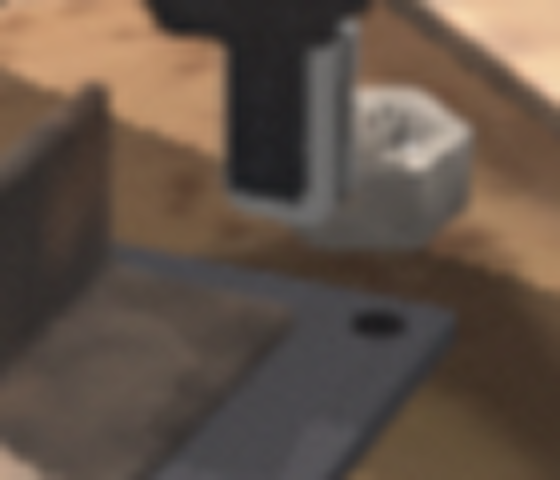

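The gap to the edge looks like about 20 mm and there's no contact force. Holding here.

Call:
move_arm(
  commands=[
    [0, 0, 0, 0, 1],
    [0, 0, 0, 0, 1],
    [0, 0, 0, 0, 1],
    [0, 0, 0, 0, 1],
    [0, 0, 0, 0, 1],
    [0, 0, 0, 0, 1],
    [0, 0, 0, 0, 1],
    [0, 0, 0, 0, 1],
    [0, 0, 0, 0, 1],
    [0, 0, 0, 0, 1],
  ],
)

```text
time: 7.42
tcp_pos: [0.4783, 0.1723, 0.0181]
tcp_rot: [[0.805, 0.593, 0.0], [0.593, -0.805, 0.0], [0.0, -0.0, -1.0]]
force: [0.9, -0.1, -0.0]
grip_width: -0.0002
```

Call:
move_arm(
  commands=[
    [0, 0, 0, 0, 1],
    [0, 0, 0, 0, 1],
    [0, 0, 0, 0, 1],
    [0, 0, 0, 0, 1],
    [0, 0, 0, 0, 1],
    [0, 0, 0, 0, 1],
    [0, -0.5, -0.5, 0, 1],
    [0, -1.5, -1, 0, 1],
  ],
)

```text
time: 8.43
tcp_pos: [0.4693, 0.1848, 0.0285]
tcp_rot: [[0.805, 0.593, 0.0], [0.593, -0.805, 0.0], [0.0, -0.0, -1.0]]
force: [-0.6, 0.4, 0.9]
grip_width: 0.0005
```

Call:
move_arm(
  commands=[
    [0, -1, 0, 0, 1],
    [0, -2, 0, 0, 1],
    [0, -3, 0, 0, 1],
    [0.1, -3.5, 0, 0, 1],
    [0.1, -3.5, 0.4, 0, 1],
    [0.1, -3.5, 0.7, 0, 1],
    [0.1, -3.5, 1, 0, 1],
    [0.1, -3.5, 1, 0, 1],
    [0.1, -3.5, 1, 0, 1],
    [0.1, -3.5, 1, 0, 1],
  ],
)

```text
time: 9.68
tcp_pos: [0.4496, 0.2132, 0.0182]
tcp_rot: [[0.805, 0.593, 0.0], [0.593, -0.805, 0.0], [0.0, 0.0, -1.0]]
force: [-0.3, 0.3, 0.1]
grip_width: 0.0002
```

```bash
python3 - <<'E'
from bench import vision,sensors
import numpy as np,cv2
from h import ray
o=sensors.get_obs();print(o['time'],o['tcp_pos'],o['force'])
c=vision.read_camera('wrist');cv2.imwrite('pics/w6.png',c['img'])
E
```

```text
9.675 [0.44961008 0.21320648 0.01824375] [-0.31105663  0.32287975  0.0793921 ]
```

View pics/w6.png

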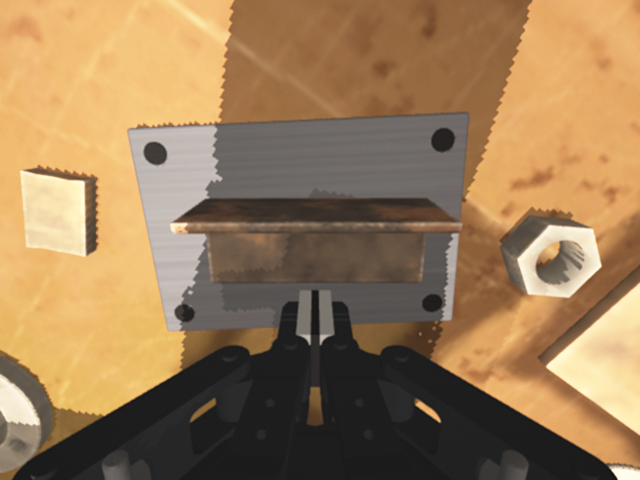

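At the middle, the edge runs (212..422, 282) with its centre at 317, and the fingers are at 315, within about 1 mm. Next is the dwell here, then the left end.

Call:
move_arm(
  commands=[
    [0, 0, 0, 0, 1],
    [0, 0, 0, 0, 1],
    [0, 0, 0, 0, 1],
    [0, 0, 0, 0, 1],
    [0, 0, 0, 0, 1],
    [0, 0, 0, 0, 1],
    [0, 0, 0, 0, 1],
    [0, 0, 0, 0, 1],
    [0, 0, 0, 0, 1],
    [0, 0, 0, 0, 1],
  ],
)

```text
time: 10.98
tcp_pos: [0.4495, 0.2132, 0.0181]
tcp_rot: [[0.805, 0.593, -0.0], [0.593, -0.805, -0.0], [-0.0, -0.0, -1.0]]
force: [-0.2, -0.1, -0.1]
grip_width: -0.0001
```

Call:
move_arm(
  commands=[
    [0, 0, 0, 0, 1],
    [0, 0, 0, 0, 1],
    [0, 0, 0, 0, 1],
    [0, 0, 0, 0, 1],
    [0, 0, 0, 0, 1],
    [0, 0, 0, 0, 1],
    [0, -0.5, -0.5, 0, 1],
    [0, -1.5, -1, 0, 1],
  ],
)

```text
time: 11.98
tcp_pos: [0.4404, 0.2256, 0.0285]
tcp_rot: [[0.805, 0.593, 0.0], [0.593, -0.805, 0.0], [0.0, -0.0, -1.0]]
force: [1.2, -0.1, -0.3]
grip_width: 0.0002
```

Call:
move_arm(
  commands=[
    [0, -1, 0, 0, 1],
    [0, -2, 0, 0, 1],
    [0, -3, 0, 0, 1],
    [0, -3.4, 0, 0, 1],
    [0, -3.4, 0.4, 0, 1],
    [0, -3.4, 0.7, 0, 1],
    [0, -3.4, 1, 0, 1],
    [0, -3.4, 1, 0, 1],
    [0, -3.4, 1, 0, 1],
    [0, -3.4, 1, 0, 1],
  ],
)

```text
time: 13.22
tcp_pos: [0.4205, 0.2527, 0.0182]
tcp_rot: [[0.805, 0.593, 0.0], [0.593, -0.805, 0.0], [0.0, 0.0, -1.0]]
force: [-0.1, 0.6, 0.1]
grip_width: -0.0001
```

```bash
python3 - <<'E'
from bench import vision,sensors
import numpy as np,cv2
o=sensors.get_obs();print(o['time'],o['tcp_pos'],o['force'])
c=vision.read_camera('wrist');cv2.imwrite('pics/w7.png',c['img'])
E
```

```text
13.225 [0.42052841 0.25266461 0.01820486] [-0.1423958   0.62454773  0.11679374]
```

View pics/w7.png

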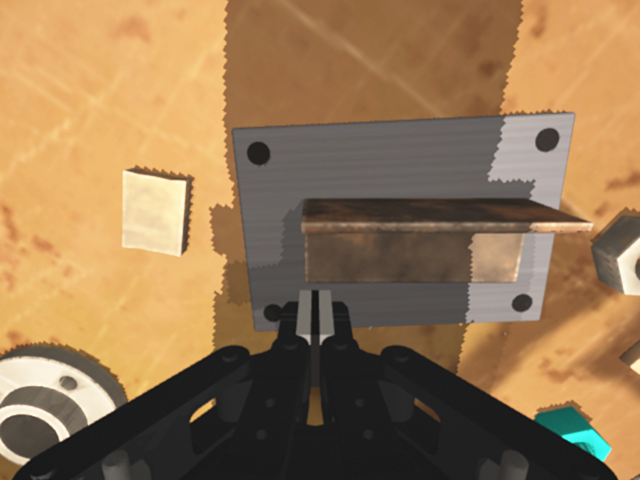

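The left corner is at (306,282) and the fingers at 315, about 5 mm inside the end. I'll dwell here, then raise.

Call:
move_arm(
  commands=[
    [0, 0, 0, 0, 1],
    [0, 0, 0, 0, 1],
    [0, 0, 0, 0, 1],
    [0, 0, 0, 0, 1],
    [0, 0, 0, 0, 1],
    [0, 0, 0, 0, 1],
    [0, 0, 0, 0, 1],
    [0, 0, 0, 0, 1],
    [0, 0, 0, 0, 1],
    [0, 0, 0, 0, 1],
  ],
)

```text
time: 14.52
tcp_pos: [0.4204, 0.2526, 0.0181]
tcp_rot: [[0.805, 0.593, -0.0], [0.593, -0.805, -0.0], [-0.0, -0.0, -1.0]]
force: [0.3, 0.4, 0.8]
grip_width: 0.0002
```

Call:
move_arm(
  commands=[
    [0, 0, 0, 0, 1],
    [0, 0, 0, 0, 1],
    [0, 0, 0, 0, 1],
    [0, 0, 0, 0, 1],
    [0, 0, 0, 0, 1],
    [0, 0, 0, 0, 1],
    [0, 0, 0, 0, 1],
  ],
)

```text
time: 15.4
tcp_pos: [0.4204, 0.2527, 0.0181]
tcp_rot: [[0.805, 0.593, -0.0], [0.593, -0.805, 0.0], [-0.0, -0.0, -1.0]]
force: [-0.8, -0.1, 1.0]
grip_width: -0.0
```

Call:
move_arm(
  commands=[
    [0, 0, -1, 0, 1],
    [0, 0, -4, 0, 1],
    [0, 0, -8, 0, 1],
    [0, 0, -12, 0, 1],
    [0, 0, -16, 0, 1],
    [0, 0, -20, 0, 1],
    [0, 0, -22, 0, 1],
    [0, 0, -22, 0, 1],
    [0, 0, -22, 0, 1],
    [0, 0, -22, 0, 1],
  ],
)

```text
time: 16.65
tcp_pos: [0.42, 0.2524, 0.2373]
tcp_rot: [[0.805, 0.593, -0.001], [0.593, -0.805, -0.001], [-0.001, -0.0, -1.0]]
force: [0.5, -0.5, -0.3]
grip_width: 0.0002
```

```bash
python3 - <<'E'
from bench import vision,sensors
import numpy as np,cv2
from h import ray
o=sensors.get_obs();print(o['time'],o['tcp_pos'],o['force'],np.abs(o['joint_vel']).max())
c=vision.read_camera('wrist');cv2.imwrite('pics/w8.png',c['img'])
c=vision.read_camera('scene');cv2.imwrite('pics/s8.png',c['img'])
import pickle
a=pickle.load(open('d.pkl','rb'))['scene']['img']
def f(i):return i[195:310,235:375]
cv2.imwrite('pics/cmp.png',cv2.resize(np.hstack([f(a),f(c['img'])]),None,fx=2.8,fy=2.8))
E
```

```text
16.65 [0.42000883 0.25239255 0.23729327] [ 0.46111372 -0.47895814 -0.26543147] 0.1647701792938196
```

View pics/cmp.png

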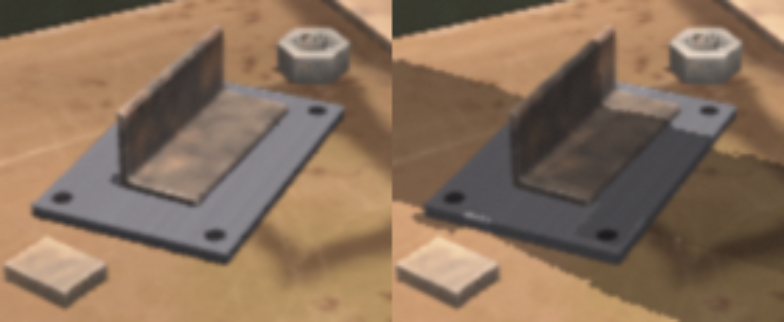

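The before and after views show the angle piece, nut and offcut unchanged, and the hand is at 0.237 m. Handing in.

```bash
python3 -c "
from bench import r
print(r.sign_off())"
```

```text
the job is handed in; nothing more can be done
None
```

I pointed at all three tack spots in order with shut fingers: the right end next to the grey nut, then the middle, then the left end. I stayed over 2 s at each spot, then raised the hand to 0.237 m and handed the job in at about 17 s of the 43 s allowed. No verdict was reported.

- **Last checks:** wrist pictures put the fingers within a few mm of the spots I measured. The force readings stayed at about 1 N or less, the level they also show in free air. Before and after pictures show the angle piece, nut and offcut unmoved.
- **Fingertip height disagreed:** the scene and wrist pictures put the fingertips about 20 mm higher than the reported TCP. I pointed with the TCP at 18 mm, so the grasp point is about 24 mm above the edge by the reading and about 44 mm by the pictures, inside 20–50 mm either way. By the reading, the tips were about 5 mm over the edge, not the 15 mm you asked for; the pictures suggest 20–25 mm.
- **Scene camera disagreed sideways:** it placed the free edge about 6 mm away from the top and wrist cameras. Those two agreed to 1–2 mm, so I used them.

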